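# Turn the blue-lidded glaze jar to the label reader

## Task

Have the blue-lidded glaze jar's label read: stand that jar upright on the middle of the round black pad of the label reader, turned so that its striped white label squarely faces the reader's window, and let go of it. The jar is glass, so set it down gently rather than dropping it, and leave the green-lidded and yellow-lidded jars standing where they are.

Things in the scene. Friction and masses are not known exactly. Their poses are not given: they have to be found in the camera images.
- jar_blue: Brown glass jar with blue screw lid, loose, 0.15-0.31 kg. Round, 50 mm diameter up to 60 mm height; lid 45 mm diameter, 66 to 82 mm high. Origin: centre of underside, z up. +x points out through the middle of its black-striped white label (100 degrees wide). A white paint dash on the lid runs from its centre to the rim on the label's side. Grip the side at any yaw, 40 to 50 mm up.
- blue_label (a point): Middle of the blue-lidded jar's striped white label: 25 mm from the jar's axis along its +x, 31 mm above its underside.
- jar_green: Bystander: the same jar with a green lid; same axes. Leave it where it stands. Behind the row of three jars, as seen from the robot and at least 70 mm clear of them, stands an open tool box, 0.3 m high with its raised lid.
- jar_yellow: Bystander: the same jar with a yellow lid; same axes. Leave it where it stands.
- reader: Label reader, fixed. Black rubber pad of 90 mm diameter with a thin white ring, top 6 mm above the table, on a 4 mm aluminium plate 116 mm wide. Origin: on the table under the pad's centre, z up. +x points level to the middle of the dark window with a red line in a grey housing, which stands from 93 to 160 mm along +x, 110 mm wide, 78 mm high; nothing of it overhangs the pad.

How it is judged:
By the outcome, as a careful person would: the job done as asked, in the order asked, and still so for the second after the job is handed in, with the robot touching nothing.
It also fails if it takes over 35 s, if anything falls off the work surface, if the arm or the gripper's body presses on something with over 40 N, if the wrist force passes 120 N, or if a joint passes its speed limit or range.

## Robot

A 6-joint arm with a two-finger parallel gripper is mounted at the origin on a cart in front of the work surface, level with it; the furniture and walls round the work are solid. World frame = base frame: x ahead of the robot, y to its left, z up, the work surface at z = 0. Lengths are in mm, angles in rad, forces in N, time in s.
With the tool pointing down it reaches from about 350 to 725 mm from the base axis. Payload 6 kg.
Tool frame: the origin (TCP) lies at the centre of the arm's flange, where the gripper is bolted on; the fingertips stand 173 mm ahead of it and the grasp point (between the pads) lies 155 mm ahead of it; z points along the fingers, y is the line along which they close (so a half turn about z gives the same grasp; the last joint's range is limited). The gripper opens to 85 mm and grips with 20 to 120 N. Pads are 22 mm wide; open, the fingers measure 114 mm over their backs; the gripper's body (76 mm by 85 mm) begins 54 mm behind the grasp point. The pads swing forward as they close: fully open they stand 13 mm farther back than shut.
Start: joints at [-0.925, 0.04, 0.085, 0, -1.615, -0.334], TCP at [184.083, -571.058, 404.661] pointing down, gripper open.
Joint ranges: [-2.56, 2.56], [-1.29, 2.01], [-1.08, 1.49], [-3.29, 1.98], [-2.81, -0.18], [-2.99, 2.99]. Speed limits (rad/s): [2.57, 2.57, 3.01, 3.14, 3.14, 3.14].

## Interface

Orientations are given as a rotation vector (axis times angle).
In Python, from workcell import env gives the robot as it stands.
- The arm moves only by the tool servo_tool, never from a script. Its argument "rows" is a list of rows, each a list of 6 numbers: the shift along the tool's x, y, z in mm, then the turn, a rotation vector about the tool's x, y, z in degrees. A call has exactly 10 rows; each row is the pose to reach, as a shift and turn from the pose commanded when the call began, along the tool's axes at that moment; what a row does not reach only later rows make up. A row lasts 1/12 s, in which the tool goes at most 41.7 mm and 7.16 degrees, less where a joint would pass 70% of its speed; a pose out of reach is approached as far as the arm can. A call with a gripper value outside its range is refused whole. "hand" is the closure, from -1 (fully open) to 1 (shut), set as the call begins (left out, the last holds). The fingers move at their own pace and stop on an object; the grip force is fixed at half the most. Time passes only in rows, so rows that repeat a pose let the fingers close, or fill a call up. It gives the time, the measured TCP pose, the force, the opening and the grip force at its end, in the units of the state.
- env.sense(): the state, without advancing time (a new reading comes with each control period).
- env.camera(name): name is "scene" or "side" or "wrist"; returns a dict with "color" (480x640x3 uint8, red, green, blue), "vfov" (degrees; the focal length in pixels is half the picture's height over the tangent of half this angle, whatever the lens; pixels are square), "cx", "cy" (the principal point, pixels), "view" (4x4, takes a point from world to camera coordinates). Camera axes: x right, y down, z forward; pixel columns grow to the right and rows downward; lengths in mm; the calibration is good to about 2 mm. A picture is of the moment at which its call begins. There is no depth.
- env.job_done(): hands the job in; it is judged then, once.
The state is a dict: "time_s": time; "qpos": joint angles; "joint_vel": joint speeds; "tau": joint torques, N m; "tool_pos": TCP position; "eef_rot": TCP orientation; "wrist_force": force on the tool from outside, world axes, zero at the start; "torque": the same for the moment, N m; "grip_width": finger opening in mm; "finger_force": force on a finger pad.
Only numpy, scipy, OpenCV 4.12 (cv2) and the standard library are available. Lean on these libraries where they do the work, as an engineer would, in place of code of your own. Each camera call takes 0.05 s, during which the arm holds its last target. There are 200 camera calls.

## Working session

There is one attempt and no reset: what is moved stays moved. The work goes in short steps, Python scripts to look and compute and a tool call to move; the robot and the scene stay as the last step left them, time stands still between calls to the robot, and variables do not carry over. Pictures are saved under pics/ and viewed, at most 10 in all, crops included, and the job is handed in when it is done.

Besides the shell and the picture viewer there is one more tool, called after "Emit:" in YAML: its name, and indented under it one key for each argument. servo_tool: Moves the arm, as the interface text tells. Its arguments: {"type":"object","properties":{"rows":{"type":"array"},"hand":{"type":"number"}},"required":["rows"]}

```bash
mkdir -p pics; python3 - <<'E'
from workcell import env
import cv2,numpy as np
s=env.sense();print(s)
ims=[]
for n in("scene","side","wrist"):
    c=env.camera(n);cv2.imwrite(f"pics/{n}0.png",c["color"][:,:,::-1]);print(n,c["vfov"],c["cx"],c["cy"],np.round(c["view"],4).tolist())
E
```

```text
{'time_s': 0.0, 'qpos': array([-9.25303039e-01,  4.08304354e-02,  8.38298363e-02, -4.87382085e-04,
       -1.61548837e+00, -3.33678099e-01]), 'joint_vel': array([ 0.0003637 , -0.00164927, -0.00183137,  0.00036082, -0.00160427,
       -0.00137503]), 'tau': array([ 5.11126109e-04, -3.68205750e+01,  3.47418272e+01,  6.93264976e+00,
       -5.35489889e-03, -6.71939006e-05]), 'tool_pos': array([ 184.16020024, -571.02317535,  403.67385561]), 'eef_rot': array([ 4.87792387e-01, -3.10312012e+00, -2.70581448e-03]), 'wrist_force': array([-0.24681887,  0.10991698, -0.08802474]), 'torque': array([-0.01983924,  0.00817372, -0.02489134]), 'finger_force': 0.0, 'grip_width': 85.09211476891332}
scene 53.25040447053082 315.5459658937617 230.68795764187794 [[-0.8056, -0.5923, -0.0132, 386.5876], [-0.2478, 0.3572, -0.9005, 137.625], [0.5381, -0.7222, -0.4346, 673.8436], [0.0, 0.0, 0.0, 1.0]]
side 42.89341044941515 325.3691957197136 226.3348303830949 [[-0.9367, -0.3499, 0.0134, 415.229], [-0.1975, 0.4965, -0.8453, 108.3775], [0.2892, -0.7944, -0.5342, 1065.6336], [0.0, 0.0, 0.0, 1.0]]
wrist 59.72557659136618 320.77227748316767 241.83447632061709 [[-0.3065, 0.9519, 0.0013, 599.3197], [0.9143, 0.294, 0.2787, -34.9076], [0.2649, 0.0866, -0.9604, 378.0734], [0.0, 0.0, 0.0, 1.0]]
```

View pics/scene0.png

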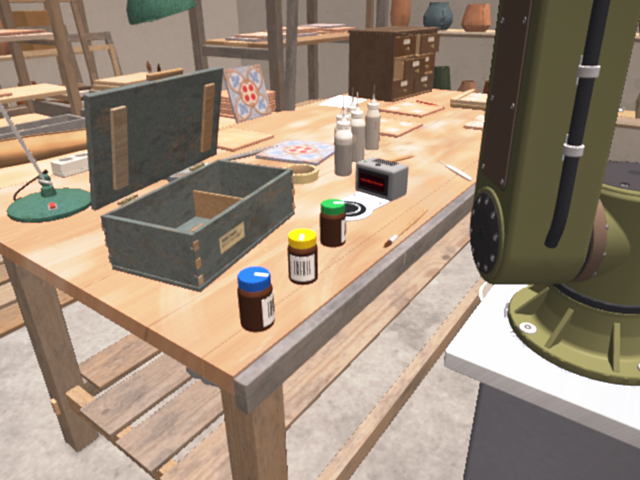

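View pics/side0.png

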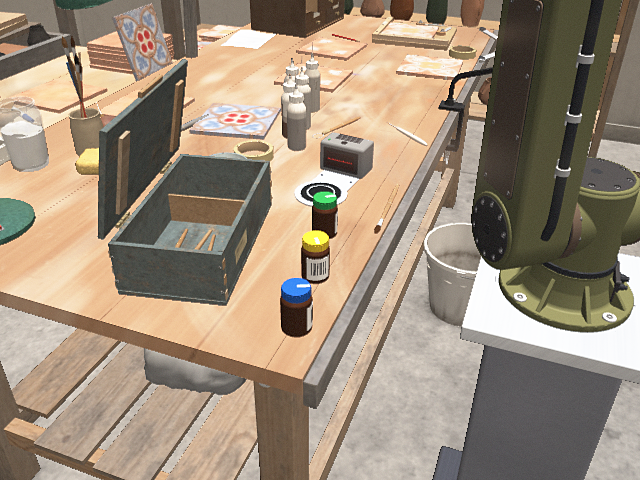

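Scene: blue lid ~(255,279), yellow (302,239), green (333,207), pad ~(352,209), reader window ~(372,183). Side: blue lid (296,290), dash to the right; pad (321,192), housing (347,155). The tool box stands behind the jars.

```bash
cat > h.py <<'E'
from workcell import env
import cv2,numpy as np
def K(c):
    f=c["color"].shape[0]/2/np.tan(np.radians(c["vfov"]/2)); return f
def ray(c,px,z):
    V=np.array(c["view"]);R=V[:3,:3];o=-R.T@V[:3,3];px=np.atleast_2d(px).astype(float);f=K(c)
    d=np.c_[(px[:,0]-c["cx"])/f,(px[:,1]-c["cy"])/f,np.ones(len(px))]@R
    return o+d*((z-o[2])/d[:,2])[:,None]
def proj(c,P):
    V=np.array(c["view"]);p=np.atleast_2d(P)@V[:3,:3].T+V[:3,3];return p[:,:2]/p[:,2:]*K(c)+[c["cx"],c["cy"]]
def hsv(c): return cv2.cvtColor(c["color"],cv2.COLOR_RGB2HSV)
HUE=dict(blue=(100,125),green=(50,80),yellow=(22,32))
def big(m):
    n,l,st,ce=cv2.connectedComponentsWithStats(m.astype(np.uint8));i=1+np.argmax(st[1:,4]);return l==i
E
python3 - <<'E'
from h import *
for n in("scene","side","wrist"):
    c=env.camera(n);H=hsv(c)
    print(n)
    for k,(a,b) in HUE.items():
        m=(H[...,0]>=a)&(H[...,0]<=b)&(H[...,1]>150)&(H[...,2]>60)
        if m.sum()<30: continue
        m=big(cv2.morphologyEx(m.astype(np.uint8),cv2.MORPH_CLOSE,np.ones((5,5))))
        ys,xs=np.nonzero(m);print(k,m.sum(),xs.min(),xs.max(),ys.min(),ys.max(),ray(c,[xs.mean(),ys.mean()],74)[0].round(1))
    x,y,w,h={"scene":(220,140,200,200),"side":(260,120,130,220),"wrist":(0,0,640,480)}[n]
    if n!="wrist":
        cv2.imwrite(f"pics/{n}1.png",cv2.resize(c["color"][y:y+h,x:x+w,::-1],None,fx=600/h,fy=600/h,interpolation=cv2.INTER_CUBIC))
    else: cv2.imwrite("pics/wrist1.png",c["color"][:,:,::-1])
E
python3 -c "
import cv2,numpy as np
a=cv2.imread('pics/side1.png');b=cv2.imread('pics/scene1.png')[:,:440];cv2.imwrite('pics/both1.png',np.hstack([a,b]));print(a.shape,b.shape)"
```

```text
scene
blue 609 238 269 267 290 [393.2 262.   74. ]
green 269 322 344 200 213 [448.7 -12.   74. ]
yellow 425 288 315 229 248 [415.4 123.7  74. ]
side
blue 622 281 310 278 302 [395. 261.  74.]
green 348 313 336 192 209 [452.  -13.7  74. ]
yellow 491 302 328 230 251 [416.8 123.2  74. ]
wrist
(600, 355, 3) (600, 440, 3)
```

View pics/wrist1.png

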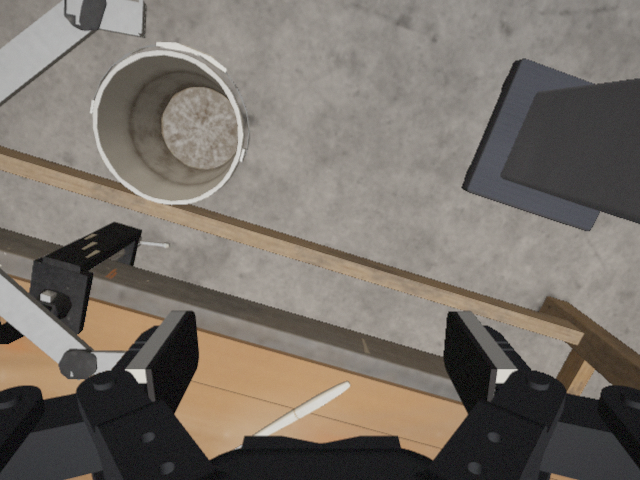

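View pics/both1.png

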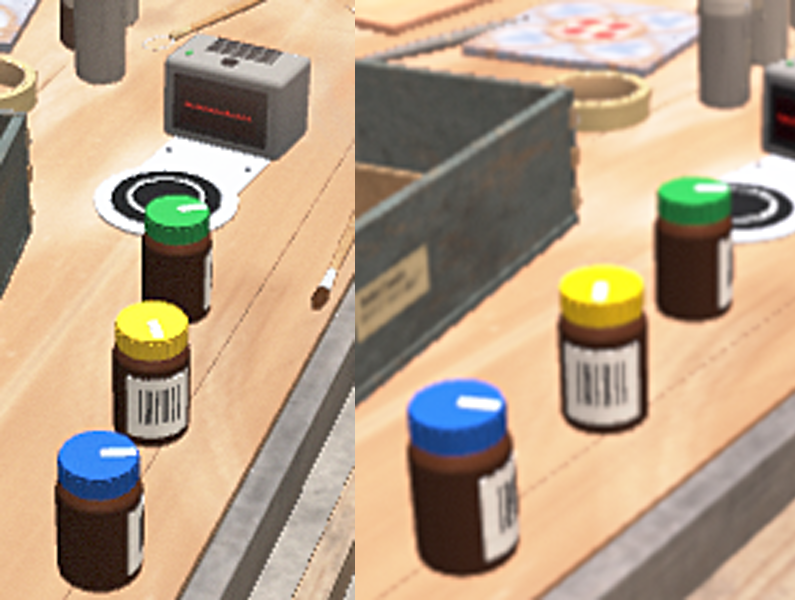

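```bash
python3 - <<'E'
from h import *
for n in("scene","side"):
    c=env.camera(n);H=hsv(c)
    for k,(a,b) in HUE.items():
        m=(H[...,0]>=a)&(H[...,0]<=b)&(H[...,1]>150)&(H[...,2]>60)
        m=cv2.morphologyEx(m.astype(np.uint8),cv2.MORPH_CLOSE,np.ones((5,5)))
        m=big(m)
        g=c["color"].astype(int).min(2); w=big(m&(g>130))
        ys,xs=np.nonzero(w);P=ray(c,np.c_[xs,ys],82)[:,:2];mu=P.mean(0);d=np.linalg.svd(P-mu)[2][0]
        ys,xs=np.nonzero(m);ctr=ray(c,[xs.mean(),ys.mean()],74)[0,:2]
        if d@(mu-ctr)<0:d=-d
        print(n,k,len(P),mu.round(1),'dashdir',np.degrees(np.arctan2(d[1],d[0])).round(1),'ctr->dash',np.degrees(np.arctan2(*(mu-ctr)[::-1])).round(1))
c=env.camera("side")
s=600/220
q=np.array([[165,128],[275,158],[305,133],[168,150],[250,168]])/s+[260,120]
print(ray(c,q,[0,0,0,4,4]) if 0 else np.vstack([ray(c,q[:3],0),ray(c,q[3:],4)]).round(1))
# black pad pixels: left/right extremes & back
e=np.array([[108,199],[163,170],[222,200],[118,217]])/s+[260,120]
print(ray(c,e,6).round(1))
E
```

```text
scene blue 14 [377.4 252.1] dashdir 133.9 ctr->dash -147.5
scene green 17 [445.7 -18.6] dashdir -68.8 ctr->dash -114.0
scene yellow 3 [402.7 141.8] dashdir -145.2 ctr->dash 125.3
side blue 47 [386. 256.] dashdir -154.7 ctr->dash -150.9
side green 22 [443.8 -19.2] dashdir -152.5 ctr->dash -147.1
side yellow 30 [411.1 132.1] dashdir 122.6 ctr->dash 122.3
[[ 560.  -279.3    0. ]
 [ 454.  -261.8    0. ]
 [ 444.  -315.9    0. ]
 [ 540.2 -234.5    4. ]
 [ 465.8 -229.8    4. ]]
[[ 553.3 -134.1    6. ]
 [ 530.1 -196.1    6. ]
 [ 468.3 -166.5    6. ]
 [ 535.  -110.4    6. ]]
```

Emit:
servo_tool:
  rows:
    - [-15, 10, 0, 0, 0, 0]
    - [-50, 30, 0, 0, 0, 0]
    - [-85, 52, 0, 0, 0, 0]
    - [-120, 74, 0, 0, 0, 0]
    - [-155, 96, 0, 0, 0, 0]
    - [-190, 118, 0, 0, 0, 0]
    - [-225, 140, 0, 0, 0, 0]
    - [-260, 160, 0, 0, 0, 0]
    - [-295, 180, 0, 0, 0, 0]
    - [-330, 202, 0, 0, 0, 0]
  hand: -1

```text
time_s: 1.28
tool_pos: [437.0, -275.8, 405.1]
eef_rot: [-0.488, 3.103, -0.0]
wrist_force: [0.4, -1.5, -0.4]
grip_width: 85.2
finger_force: 0.0
```

Emit:
servo_tool:
  rows:
    - [-30, 20, 0, 0, 0, 0]
    - [-55, 36, 0, 0, 0, 0]
    - [-75, 48, 0, 0, 0, 0]
    - [-85, 54, 0, 0, 0, 0]
    - [-85, 54, 0, 0, 0, 0]
    - [-85, 54, 0, 0, 0, 0]
    - [-85, 54, 0, 0, 0, 0]
    - [-85, 54, 0, 0, 0, 0]
    - [-85, 54, 0, 0, 0, 0]
    - [-85, 54, 0, 0, 0, 0]

```text
time_s: 2.12
tool_pos: [500.1, -200.7, 404.9]
eef_rot: [-0.486, 3.103, 0.0]
wrist_force: [0.9, -0.1, 0.1]
grip_width: 85.5
finger_force: 0.0
```

```bash
python3 - <<'E'
from h import *
s=env.sense();print(s["tool_pos"].round(1),s["eef_rot"].round(4),s["time_s"])
c=env.camera("wrist");np.savez("rd.npz",**c)
cv2.imwrite("pics/w2.png",c["color"][:,:,::-1])
E
```

```text
[ 500.1 -200.7  404.9] [-0.486   3.1035  0.    ] 2.1167
```

View pics/w2.png

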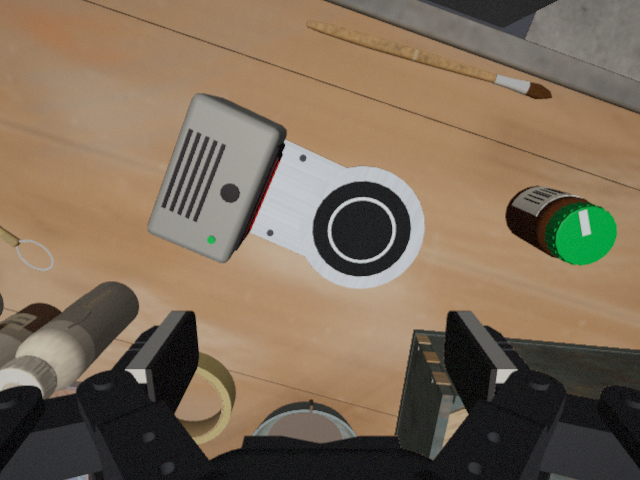

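The pad is centred about (362,229), the housing's top has front corners about (285,130) and (228,262), and plate screws are at (303,157) and (270,233).

```bash
python3 - <<'E'
from h import *
c=dict(np.load("rd.npz"));g=c["color"].max(2);a=lambda v:np.degrees(np.arctan2(v[1],v[0])).round(1)
m=np.zeros_like(g);m[170:290,300:425]=(g[170:290,300:425]<75)
m=big(m>0).astype(np.uint8);ct=max(cv2.findContours(m,0,cv2.CHAIN_APPROX_NONE)[0],key=cv2.contourArea)[:,0]
P=ray(c,ct,6)[:,:2];ce,ax,_=cv2.fitEllipse(P.astype(np.float32));print("pad",ce,ax)
# screws
S=[]
for x,y in((303,157),(270,233)):
    w=255-g[y-7:y+8,x-7:x+8].astype(float);w=np.clip(w-np.median(w)-30,0,None);yy,xx=np.mgrid[y-7:y+8,x-7:x+8];S.append([(w*xx).sum()/w.sum(),(w*yy).sum()/w.sum()])
S=ray(c,S,4)[:,:2];d=S[1]-S[0];print("screws",S.round(1),"normal",a([d[1],-d[0]]),"mid dir",a(S.mean(0)-ce))
# housing top: gray roof
H=hsv(c);r=(H[...,1]<45)&(g>120)&(g<200);r[:,290:]=0;r[:90]=0;r[270:]=0;r[:,:140]=0
r=big(cv2.morphologyEx(r.astype(np.uint8),cv2.MORPH_CLOSE,np.ones((9,9))))
ct=max(cv2.findContours(r.astype(np.uint8),0,cv2.CHAIN_APPROX_NONE)[0],key=cv2.contourArea)[:,0]
P=ray(c,ct,78)[:,:2];b=cv2.minAreaRect(P.astype(np.float32));print("roof",b,"dir",a(np.array(b[0])-ce))
# white plate: straight edges
S2=ray(c,[[285,130],[228,262]],78)[:,:2];d=S2[1]-S2[0];print("front edge",S2.round(1),"normal",a([d[1],-d[0]]),"mid dir",a(S2.mean(0)-ce))
E
```

```text
pad (511.194580078125, -158.62294006347656) (87.04850006103516, 87.23834228515625)
screws [[ 465.9 -228.3]
 [ 539.4 -237.1]] normal -96.9 mid dir -96.6
roof ((495.4805908203125, -284.665283203125), (61.113800048828125, 105.71430206298828), 82.8731918334961) dir -97.1
front edge [[ 444.9 -244. ]
 [ 549.2 -257.6]] normal -97.4 mid dir -98.7
```

Emit:
servo_tool:
  rows:
    - [-5, 20, 0, 0, 0, 0]
    - [-8, 55, 0, 0, 0, 0]
    - [-10, 90, 0, 0, 0, 0]
    - [-10, 130, 0, 0, 0, 0]
    - [-10, 170, 0, 0, 0, 0]
    - [-10, 210, 0, 0, 0, 0]
    - [-10, 250, 0, 0, 0, 0]
    - [-10, 290, 0, 0, 0, 0]
    - [-10, 330, 0, 0, 0, 0]
    - [-10, 370, 0, 0, 0, 0]

```text
time_s: 3.0
tool_pos: [395.4, 156.3, 405.2]
eef_rot: [-0.487, 3.102, 0.002]
wrist_force: [0.7, -0.1, -0.3]
grip_width: 85.2
finger_force: 0.0
```

Reader: pad (511.2, -158.6), yaw -97.0°. Now to above the blue jar.

Emit:
servo_tool:
  rows:
    - [-10, 30, 0, 0, 0, 0]
    - [-20, 60, 0, 0, 0, 0]
    - [-28, 85, 0, 0, 0, 0]
    - [-32, 98, 0, 0, 0, 0]
    - [-32, 100, 0, 0, 0, 0]
    - [-32, 100, 0, 0, 0, 0]
    - [-32, 100, 0, 0, 0, 0]
    - [-32, 100, 0, 0, 0, 0]
    - [-32, 100, 0, 0, 0, 0]
    - [-32, 100, 0, 0, 0, 0]

```text
time_s: 3.83
tool_pos: [396.5, 259.3, 405.0]
eef_rot: [-0.486, 3.103, 0.001]
wrist_force: [-0.3, -0.9, 0.1]
grip_width: 85.1
finger_force: 0.0
```

```bash
cat > jar.py <<'E'
from h import *
import sys
s=env.sense();c=env.camera("wrist");np.savez("jar.npz",**c)
cv2.imwrite(sys.argv[1],c["color"][:,:,::-1])
H=hsv(c);m=(H[...,0]>=100)&(H[...,0]<=125)&(H[...,1]>130)&(H[...,2]>60)
m=big(cv2.morphologyEx(m.astype(np.uint8),cv2.MORPH_CLOSE,np.ones((15,15))))
z=float(sys.argv[2]) if len(sys.argv)>2 else 82.
w=big(m&(c["color"].min(2)>140))
ys,xs=np.nonzero(w);P=ray(c,np.c_[xs,ys],z)[:,:2];mu=P.mean(0);d=np.linalg.svd(P-mu)[2][0]
hull=cv2.convexHull(np.argwhere(m)[:,::-1].astype(np.int32))[:,0]
Q=ray(c,hull,z)[:,:2];ce,r=cv2.minEnclosingCircle(Q.astype(np.float32));ce=np.array(ce)
ys,xs=np.nonzero(m)
if d@(mu-ce)<0:d=-d
a=lambda v:np.degrees(np.arctan2(v[1],v[0])).round(1)
print("px",xs.min(),xs.max(),ys.min(),ys.max(),"ctr",ce.round(1),r,"dash",mu.round(1),len(P),a(d),a(mu-ce))
print(s["tool_pos"].round(1),s["eef_rot"].round(4),s["time_s"],s["qpos"].round(2))
# tool-frame shift
from scipy.spatial.transform import Rotation as R
T=R.from_rotvec(s["eef_rot"]);print("shift to ctr (tool):",T.inv().apply(np.r_[ce,s["tool_pos"][2]]-s["tool_pos"]).round(1))
E
python3 jar.py pics/w3.png
```

```text
px 291 353 186 249 ctr [391.7 258.6] 23.261981964111328 dash [383.3 254.7] 232 -155.9 -155.4
[396.5 259.3 405. ] [-4.8610e-01  3.1033e+00  9.0000e-04] 3.8333 [ 1.01 -0.3  -0.22 -0.   -1.65 -2.27]
shift to ctr (tool): [ 4.8  0.7 -0. ]
```

View pics/w3.png

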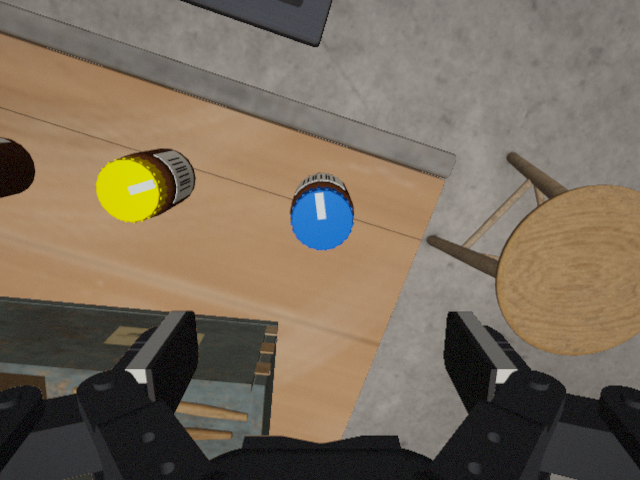

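Blue lid centred about (322,219), dash pointing up toward (320,206). Aligned within a few mm, so I descend.

Emit:
servo_tool:
  rows:
    - [2, 0, 15, 0, 0, 0]
    - [4, 1, 45, 0, 0, 0]
    - [4, 1, 75, 0, 0, 0]
    - [4, 1, 105, 0, 0, 0]
    - [4, 1, 135, 0, 0, 0]
    - [4, 1, 165, 0, 0, 0]
    - [4, 1, 190, 0, 0, 0]
    - [4, 1, 204, 0, 0, 0]
    - [4, 1, 208, 0, 0, 0]
    - [4, 1, 208, 0, 0, 0]

```text
time_s: 4.72
tool_pos: [392.1, 259.4, 195.9]
eef_rot: [0.487, -3.102, 0.002]
wrist_force: [0.0, 0.4, 1.0]
grip_width: 85.8
finger_force: 0.0
```

Emit:
servo_tool:
  rows:
    - [0, 0, 0, 0, 0, 0]
    - [0, 0, 0, 0, 0, 0]
    - [0, 0, 0, 0, 0, 0]
    - [0, 0, 0, 0, 0, 0]
    - [0, 0, 0, 0, 0, 0]
    - [0, 0, 0, 0, 0, 0]
    - [0, 0, 0, 0, 0, 0]
    - [0, 0, 0, 0, 0, 0]
    - [0, 0, 0, 0, 0, 0]
    - [0, 0, 0, 0, 0, 0]
  hand: 1

```text
time_s: 5.55
tool_pos: [392.7, 260.3, 198.6]
eef_rot: [-0.488, 3.101, 0.003]
wrist_force: [-0.5, -1.0, 6.7]
grip_width: 48.5
finger_force: 62.7
```

```bash
python3 jar.py pics/w4.png
```

```text
px 233 409 317 443 ctr [385.4 258.3] 22.29207992553711 dash [392.4 258.2] 9 -72.2 -0.4
[392.7 260.3 198.6] [-4.8780e-01  3.1008e+00  2.5000e-03] 5.55 [ 1.02 -0.24 -0.56  0.   -1.25 -2.27]
shift to ctr (tool): [ 7.6  0.3 -0. ]
```

View pics/w4.png

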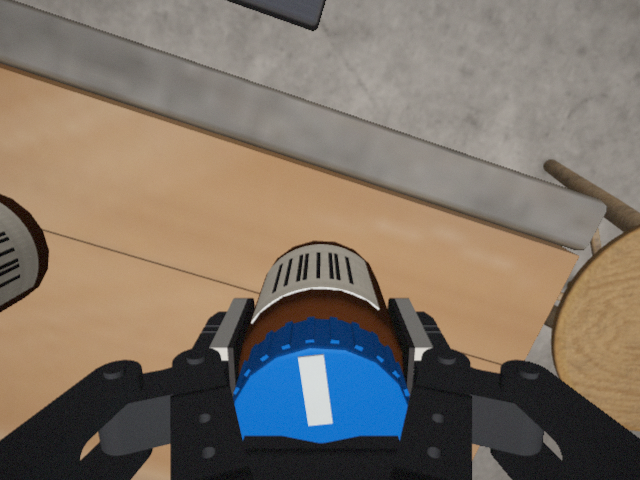

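Jar is held; the dash runs from about (313,356) to (320,425). I measure it from this picture, then lift.

```bash
cat > dash.py <<'E'
from h import *
import sys
from scipy.spatial.transform import Rotation as R
def meas(c,z,tool_pos,rot):
    roi=np.zeros((480,640),bool);roi[345:440,285:345]=1
    H=hsv(c);w=big(roi&(H[...,1]<60)&(H[...,2]>150)).astype(np.uint8)
    ct=max(cv2.findContours(w,0,cv2.CHAIN_APPROX_NONE)[0],key=cv2.contourArea)[:,0]
    P=ray(c,ct,z)[:,:2];b=cv2.boxPoints(cv2.minAreaRect(P.astype(np.float32)));mu=b.mean(0)
    e=b[1]-b[0],b[2]-b[1];L=max(e,key=np.linalg.norm);ln=np.linalg.norm(L);d=L/ln
    r=ray(c,[[322,200]],z)[0,:2]
    if d@(r-mu)<0:d=-d
    rim=mu+d*ln/2
    print("dash len",ln.round(1),"mid",mu.round(1),"rim",rim.round(1),"yaw",np.degrees(np.arctan2(d[1],d[0])).round(1),"inner end",(mu-d*ln/2).round(1))
    # visible top-rim arc of lid: bright blue top boundary
    T=R.from_rotvec(rot);print("tool-frame inner end",T.inv().apply(np.r_[mu-d*ln/2-tool_pos[:2],0]).round(1))
if __name__=="__main__":
    s=env.sense();c=dict(np.load("jar.npz")) if sys.argv[1]=="f" else env.camera("wrist")
    meas(c,float(sys.argv[2]),s["tool_pos"],s["eef_rot"]);print(s["tool_pos"].round(1),s["eef_rot"].round(4),s["time_s"],s["qpos"].round(2))
E
python3 dash.py f 82
python3 - <<'E'
from h import *
c=dict(np.load("jar.npz"));c=dict(np.load("jar.npz"))
print(proj(c,[[392.5,259,82],[392.5,259,0]]))
E
```

```text
dash len 19.1 mid [382.9 256. ] rim [374.3 252. ] yaw -155.3 inner end [391.6 260. ]
tool-frame inner end [ 1.2  0.1 -0. ]
[392.7 260.3 198.6] [-4.8790e-01  3.1008e+00  2.4000e-03] 5.6 [ 1.02 -0.24 -0.56  0.   -1.25 -2.27]
[[315.00203513 426.16175982]
 [317.35839749 291.96024102]]
```

Emit:
servo_tool:
  rows:
    - [0, 0, -5, 0, 0, 0]
    - [0, 0, -15, 0, 0, 0]
    - [0, 0, -35, 0, 0, 0]
    - [0, 0, -60, 0, 0, 0]
    - [0, 0, -85, 0, 0, 0]
    - [0, 0, -110, 0, 0, 0]
    - [0, 0, -135, 0, 0, 0]
    - [0, 0, -155, 0, 0, 0]
    - [0, 0, -165, 0, 0, 0]
    - [0, 0, -170, 0, 0, 0]

```text
time_s: 6.43
tool_pos: [392.2, 259.9, 368.5]
eef_rot: [-0.488, 3.102, 0.003]
wrist_force: [0.7, -0.8, -2.2]
grip_width: 48.7
finger_force: 62.3
```

Emit:
servo_tool:
  rows:
    - [0, -10, 0, 0, 0, -1]
    - [1, -30, 0, 0, 0, -4]
    - [2, -60, 0, 0, 0, -8]
    - [4, -94, 0, 0, 0, -13]
    - [5, -128, 0, 0, 0, -18]
    - [7, -162, 0, 0, 0, -23]
    - [8, -196, 0, 0, 0, -28]
    - [9, -230, 0, 0, 0, -33]
    - [10, -264, 0, 0, 0, -38]
    - [11, -298, 0, 0, 0, -43]

```text
time_s: 7.27
tool_pos: [473.0, -28.8, 365.3]
eef_rot: [1.597, -2.704, -0.002]
wrist_force: [0.7, -0.0, -2.1]
grip_width: 48.4
finger_force: 62.4
```

```bash
cat > to.py <<'E'
from h import *
from scipy.spatial.transform import Rotation as R
import sys
x,y,yaw=map(float,sys.argv[1:4]);s=env.sense();T=R.from_rotvec(s["eef_rot"]);X=T.apply([1,0,0]);now=np.degrees(np.arctan2(X[1],X[0]))
print(s["tool_pos"].round(1),"yaw",now.round(2),"z axis",T.apply([0,0,1]).round(4),"shift",T.inv().apply([x-s["tool_pos"][0],y-s["tool_pos"][1],0]).round(1),"turn z",-((yaw-now+180)%360-180).round(2),s["qpos"].round(2))
E
python3 to.py 511.4 -157.8 -103.8
```

```text
[473.  -28.8 365.3] yaw -118.88 z axis [-2.1e-03  3.0e-04 -1.0e+00] shift [ 94.4 -95.9  -0.1] turn z -15.08 [ 0.37 -0.3  -0.3  -0.   -1.58 -0.87]
```

Emit:
servo_tool:
  rows:
    - [20, -20, 0, 0, 0, -4]
    - [44, -45, 0, 0, 0, -8]
    - [66, -68, 0, 0, 0, -12]
    - [82, -84, 0, 0, 0, -14.5]
    - [92, -94, 10, 0, 0, -15]
    - [94, -96, 30, 0, 0, -15]
    - [94, -96, 50, 0, 0, -15]
    - [94, -96, 70, 0, 0, -15]
    - [94, -96, 85, 0, 0, -15]
    - [94, -96, 90, 0, 0, -15]

```text
time_s: 8.1
tool_pos: [510.1, -155.9, 272.0]
eef_rot: [1.928, -2.475, -0.009]
wrist_force: [-0.0, 0.5, -3.1]
grip_width: 48.4
finger_force: 62.4
```

```bash
python3 to.py 511.4 -157.8 -103.8; python3 - <<'E'
from h import *
from dash import meas
s=env.sense();c=env.camera("wrist");meas(c,s["tool_pos"][2]-198.6+82,s["tool_pos"],s["eef_rot"])
d=env.camera("side")["color"][130:230,270:400,::-1];w=c["color"][:,:,::-1]
cv2.imwrite("pics/w5.png",np.hstack([cv2.resize(w,(480,360)),cv2.resize(d,(312,360))[:,:]]))
E
```

```text
[ 510.1 -155.9  272. ] yaw -104.17 z axis [-0.0072  0.0014 -1.    ] shift [ 1.6 -1.7 -0. ] turn z -0.37 [ 0.08 -0.11 -0.3  -0.   -1.39 -0.33]
dash len 19.0 mid [ 506.9 -165.7] rim [ 505.7 -175.1] yaw -97.3 inner end [ 508.1 -156.2]
tool-frame inner end [0.9 1.8 0. ]
```

View pics/w5.png

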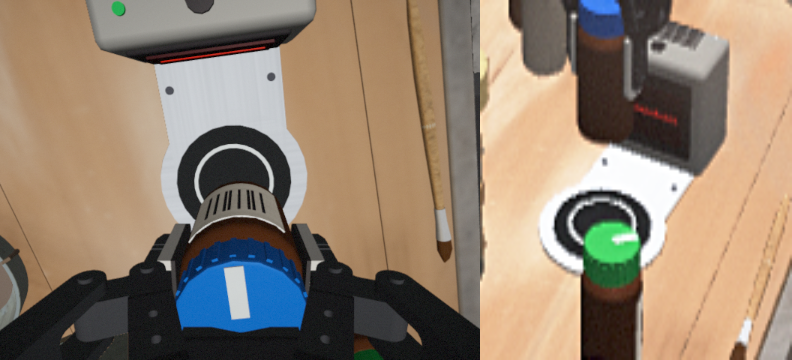

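Jar hangs upright, label toward the reader window, a little high over the pad. Continue down and let it settle.

Emit:
servo_tool:
  rows:
    - [1, -1, 10, 0, 0, -0.3]
    - [1.5, -1.5, 25, 0, 0, -0.3]
    - [1.5, -1.5, 38, 0, 0, -0.3]
    - [1.5, -1.5, 44, 0, 0, -0.3]
    - [1.5, -1.5, 46, 0, 0, -0.3]
    - [1.5, -1.5, 46, 0, 0, -0.3]
    - [1.5, -1.5, 46, 0, 0, -0.3]
    - [1.5, -1.5, 46, 0, 0, -0.3]
    - [1.5, -1.5, 46, 0, 0, -0.3]
    - [1.5, -1.5, 46, 0, 0, -0.3]

```text
time_s: 9.03
tool_pos: [512.5, -157.8, 231.3]
eef_rot: [-1.937, 2.472, -0.001]
wrist_force: [-0.4, -0.6, -2.2]
grip_width: 48.5
finger_force: 62.4
```

```bash
python3 to.py 511.4 -157.8 -103.8; python3 - <<'E'
from h import *
from dash import meas
s=env.sense();c=env.camera("wrist");meas(c,s["tool_pos"][2]-198.6+82,s["tool_pos"],s["eef_rot"])
np.savez("pl.npz",**c);print(proj(c,[[511.2,-158.6,6]]).round(1))
# plate screws in this view
g=c["color"].max(2);a=lambda v:np.degrees(np.arctan2(v[1],v[0])).round(1);S=[]
for P in((465.9,-228.3,4),(539.4,-237.1,4)):
    x,y=proj(c,[P])[0].round().astype(int);w=255-g[y-12:y+13,x-12:x+13].astype(float);w=np.clip(w-np.median(w)-40,0,None);yy,xx=np.mgrid[y-12:y+13,x-12:x+13];S.append([(w*xx).sum()/w.sum(),(w*yy).sum()/w.sum()])
S=ray(c,S,4)[:,:2];d=S[1]-S[0];print(S.round(1),"normal",a([d[1],-d[0]]))
E
```

```text
[ 512.5 -157.8  231.3] yaw -103.83 z axis [ 0.001  0.    -1.   ] shift [ 0.3  1.1 -0. ] turn z -0.03 [ 0.08 -0.08 -0.35  0.   -1.3  -0.32]
dash len 18.9 mid [ 510.2 -167.8] rim [ 509.1 -177.2] yaw -97.1 inner end [ 511.4 -158.4]
tool-frame inner end [ 0.8  0.9 -0. ]
[[321.1 269.4]]
[[ 466.2 -228.3]
 [ 539.5 -237.1]] normal -96.8
```

Emit:
servo_tool:
  rows:
    - [0, 0.5, 5, 0, 0, 0]
    - [0, 0.5, 11, 0, 0, 0]
    - [0, 0.5, 16, 0, 0, 0]
    - [0, 0.5, 20, 0, 0, 0]
    - [0, 0.5, 22, 0, 0, 0]
    - [0, 0.5, 23, 0, 0, 0]
    - [0, 0.5, 24, 0, 0, 0]
    - [0, 0.5, 24, 0, 0, 0]
    - [0, 0.5, 24, 0, 0, 0]
    - [0, 0.5, 24, 0, 0, 0]

```text
time_s: 9.92
tool_pos: [511.9, -157.7, 206.9]
eef_rot: [-1.938, 2.473, -0.0]
wrist_force: [-0.2, -0.1, -2.5]
grip_width: 48.6
finger_force: 62.4
```

Emit:
servo_tool:
  rows:
    - [0, 0, 0.3, 0, 0, 0]
    - [0, 0, 0.6, 0, 0, 0]
    - [0, 0, 0.9, 0, 0, 0]
    - [0, 0, 1.2, 0, 0, 0]
    - [0, 0, 1.5, 0, 0, 0]
    - [0, 0, 1.8, 0, 0, 0]
    - [0, 0, 2.0, 0, 0, 0]
    - [0, 0, 2.0, 0, 0, 0]
    - [0, 0, 2.0, 0, 0, 0]
    - [0, 0, 2.0, 0, 0, 0]

```text
time_s: 10.75
tool_pos: [511.8, -157.7, 204.7]
eef_rot: [1.938, -2.473, -0.0]
wrist_force: [-0.1, -0.4, -1.7]
grip_width: 48.2
finger_force: 62.5
```

Emit:
servo_tool:
  rows:
    - [0, 0, 0.2, 0, 0, 0]
    - [0, 0, 0.4, 0, 0, 0]
    - [0, 0, 0.6, 0, 0, 0]
    - [0, 0, 0.8, 0, 0, 0]
    - [0, 0, 1.0, 0, 0, 0]
    - [0, 0, 1.0, 0, 0, 0]
    - [0, 0, 1.0, 0, 0, 0]
    - [0, 0, 1.0, 0, 0, 0]
    - [0, 0, 1.0, 0, 0, 0]
    - [0, 0, 1.0, 0, 0, 0]

```text
time_s: 11.58
tool_pos: [511.8, -157.7, 204.6]
eef_rot: [1.938, -2.473, 0.0]
wrist_force: [-4.6, 1.2, 5.1]
grip_width: 48.7
finger_force: 63.3
```

Contact made at 5 N. Release, then rise.

Emit:
servo_tool:
  rows:
    - [0, 0, 0, 0, 0, 0]
    - [0, 0, 0, 0, 0, 0]
    - [0, 0, 0, 0, 0, 0]
    - [0, 0, 0, 0, 0, 0]
    - [0, 0, 0, 0, 0, 0]
    - [0, 0, 0, 0, 0, 0]
    - [0, 0, 0, 0, 0, 0]
    - [0, 0, 0, 0, 0, 0]
    - [0, 0, 0, 0, 0, 0]
    - [0, 0, 0, 0, 0, 0]
  hand: -1

```text
time_s: 12.42
tool_pos: [511.8, -157.7, 203.7]
eef_rot: [1.938, -2.473, -0.0]
wrist_force: [-0.8, -0.3, 1.1]
grip_width: 85.6
finger_force: 0.0
```

Emit:
servo_tool:
  rows:
    - [0, 0, -5, 0, 0, 0]
    - [0, 0, -15, 0, 0, 0]
    - [0, 0, -35, 0, 0, 0]
    - [0, 0, -60, 0, 0, 0]
    - [0, 0, -90, 0, 0, 0]
    - [0, 0, -120, 0, 0, 0]
    - [0, 0, -150, 0, 0, 0]
    - [0, 0, -175, 0, 0, 0]
    - [0, 0, -190, 0, 0, 0]
    - [0, 0, -200, 0, 0, 0]

```text
time_s: 13.25
tool_pos: [511.6, -157.9, 407.4]
eef_rot: [-1.936, 2.47, -0.005]
wrist_force: [0.5, -0.4, 0.1]
grip_width: 85.8
finger_force: 0.0
```

Emit:
servo_tool:
  rows:
    - [0, 0, 0, 0, 0, 0]
    - [0, 0, 0, 0, 0, 0]
    - [0, 0, 0, 0, 0, 0]
    - [0, 0, 0, 0, 0, 0]
    - [0, 0, 0, 0, 0, 0]
    - [0, 0, 0, 0, 0, 0]
    - [0, 0, 0, 0, 0, 0]
    - [0, 0, 0, 0, 0, 0]
    - [0, 0, 0, 0, 0, 0]
    - [0, 0, 0, 0, 0, 0]

```text
time_s: 14.08
tool_pos: [511.9, -157.7, 403.7]
eef_rot: [1.938, -2.473, -0.0]
wrist_force: [1.1, 0.6, 0.3]
grip_width: 85.6
finger_force: 0.0
```

```bash
python3 jar.py pics/w6.png 88
```

```text
px 288 354 193 256 ctr [ 510.6 -158.3] 23.309471130371094 dash [ 509.6 -167.6] 241 -97.5 -95.8
[ 511.9 -157.7  403.7] [ 1.9377e+00 -2.4728e+00 -1.0000e-04] 14.0833 [ 0.08 -0.13 -0.08 -0.   -1.62 -0.32]
shift to ctr (tool): [0.9 1.1 0. ]
```

View pics/w6.png

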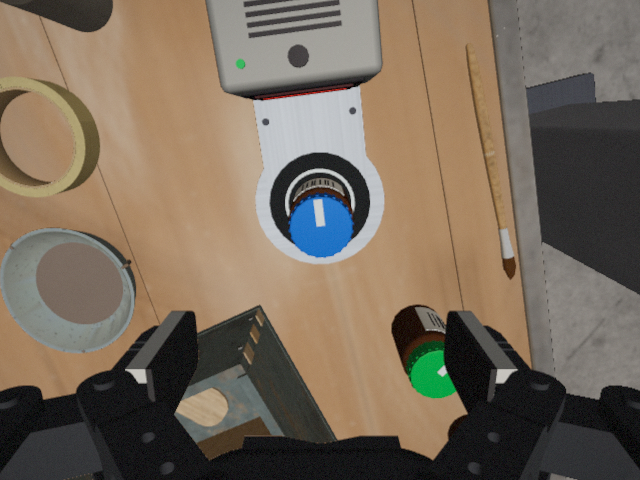

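The jar stands upright at (510.6, -158.3), within about 1 mm of the pad's centre. Its dash reads -97.5° against the reader's -97.0°, and the gripper is clear of it.

```bash
python3 -c "
from workcell import env
print(env.job_done())"
```

```text
the job is handed in; nothing more can be done
None
```

The blue-lidded jar stands upright and released on the middle of the reader's pad (within about 1 mm, label within about 1° of square to the window), the green and yellow jars were left alone, and the job was handed in at about 14 s; no verdict was returned.

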